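Ring for the waiter and point out which teapot goes on which stand

TASK

Ring the counter bell by pressing its plunger right down with the fingertips and letting it go, then show the waiter what to serve: point down at the lid knob of the green-lidded teapot, fingertips two or three centimetres above it, and stay there for two seconds. Then point down in the same way at the middle of the cork pot stand for two seconds, and finish there, still pointing. Do not touch, shift or lift any of the crockery, the pot stands or the teaspoon, and do not bring the hand down over the other teapots or the slate stand, as if pointing at them.

Things in the scene. Friction and masses are not known exactly. Their poses are not given: they have to be found in the camera images.
- bell: counter bell screwed to the table (it cannot be moved): black base 84 mm across, steel dome 80 mm across and 44 mm tall, brass plunger 20 mm across in the middle on top. Origin: centre of the underside, z up.
- bell_top (a point): centre of the flat top of the bell's plunger: 56 mm above the table when up; it moves down with the plunger.
- bell_plunger (a joint): how far the bell's plunger is pressed down: 0 = up, 0.006 m = right down. A spring pushes it back: about 1.4 N to start it, about 4 N right down.
- pot_green: white china teapot with ivy leaves and a green lid and lid knob; THE ONE TO POINT AT; body 114 mm across, 125 mm tall to the top of the knob, reaching 106 mm to the spout end (+x) and 94 mm to the handle (-x). Loose, 0.5 kg. Origin: centre of its underside, z up.
- pot_green_knob (a point): top of the green teapot's lid knob (knob 22 mm across), 125 mm above the pot's underside, on its vertical axis.
- pot_yellow: white china teapot with ivy leaves and a yellow lid and lid knob; another order; body 114 mm across, 125 mm tall to the top of the knob, reaching 106 mm to the spout end (+x) and 94 mm to the handle (-x). Loose, 0.5 kg. Origin: centre of its underside, z up.
- pot_red: white china teapot with ivy leaves and a red lid and lid knob; another order; body 114 mm across, 125 mm tall to the top of the knob, reaching 106 mm to the spout end (+x) and 94 mm to the handle (-x). Loose, 0.5 kg. Origin: centre of its underside, z up.
- pot_yellow_knob (a point): top of the yellow teapot's lid knob, 125 mm above its underside.
- pot_red_knob (a point): top of the red teapot's lid knob, 125 mm above its underside.
- cork_stand: THE STAND TO POINT AT: round pot stand of brown cork, 110 mm across, 10 mm thick, loose, 0.3 kg. Origin: centre of its underside, z up.
- cork_stand_top (a point): centre of the cork stand's top face, 10 mm above its underside.
- slate_stand: round pot stand of near-black slate, 110 mm across, 10 mm thick, loose, 0.3 kg, not wanted now. Origin: centre of its underside, z up.
- slate_stand_top (a point): centre of the slate stand's top face, 10 mm above its underside.
- saucer: white saucer with a gilt rim, 124 mm across, 12 mm thick, under the cup; leave alone. Origin: centre of its underside.
- cup: white teacup, 80 mm across, 65 mm tall, standing on the saucer; leave alone. Origin: centre of its underside.
- sugar_bowl: white china bowl of sugar lumps, 88 mm across, 55 mm tall; leave alone. Origin: centre of its underside.
- milk_jug: white china milk jug, 68 mm across, 75 mm tall; leave alone. Origin: centre of its underside.
- teaspoon: steel teaspoon 130 mm long lying among the stands and the bell; leave alone. Origin: at its middle, underside, x along its length.

How it is judged:
On the way, in this order (a step that is already met when the one before it is completed fails the run):
1. the bell is rung: its plunger is pressed down at least 4.5 mm by the fingers (value of joint bell_plunger above 0.0045 m and contact force between the fingers and bell above 0.5 N), for 0.02 s.
2. the bell is let go and the tool points down at the green teapot's knob for 1.5 s, touching nothing: tool point within 25 mm of the knob's axis and 20 to 80 mm above its top (horizontal distance between the grasp point and pot_green_knob below 0.025 m and z of the grasp point in the frame of pot_green between 0.145 and 0.205 m and angle between the grasp point's own z axis and vertical above 2.3 rad and contact force between each of the arm, the fingers and anything else below 0.3 N and value of joint bell_plunger below 0.0015 m), for 1.5 s.
3. the tool points down at the cork stand for 1.5 s, touching nothing: tool point within 30 mm of its centre and 20 to 80 mm above its top (horizontal distance between the grasp point and cork_stand_top below 0.03 m and z of the grasp point in the frame of cork_stand between 0.03 and 0.09 m and angle between the grasp point's own z axis and vertical above 2.3 rad and contact force between each of the arm, the fingers and anything else below 0.3 N), for 1.5 s.
At the end, for the whole second after the job is handed in: The tool still points down (within about 48 degrees of straight down) at the cork stand, its tool point within 30 mm of the centre and 20 to 80 mm above its top, touching nothing; the bell's plunger is up again, and every loose thing rests within 10 mm of where it began (all of step 3 and value of joint bell_plunger below 0.0015 m and distance of each of pot_green, pot_yellow, pot_red, cork_stand, slate_stand, saucer, cup, sugar_bowl, milk_jug, teaspoon from where it was at the start of the episode below 0.01 m and linear speed of each of pot_green, pot_yellow, pot_red, cork_stand, slate_stand, saucer, cup, sugar_bowl, milk_jug, teaspoon below 0.02 m/s).
It fails at once if the robot touches any loose thing (teapots, stands, saucer, cup, sugar bowl, milk jug, teaspoon) with more than 0.5 N (contact force between any of the arm, the fingers and pot_green above 0.5 N or contact force between any of the arm, the fingers and pot_yellow above 0.5 N or contact force between any of the arm, the fingers and pot_red above 0.5 N or contact force between any of the arm, the fingers and cork_stand above 0.5 N or contact force between any of the arm, the fingers and slate_stand above 0.5 N or contact force between any of the arm, the fingers and saucer above 0.5 N or contact force between any of the arm, the fingers and cup above 0.5 N or contact force between any of the arm, the fingers and sugar_bowl above 0.5 N or contact force between any of the arm, the fingers and milk_jug above 0.5 N or contact force between any of the arm, the fingers and teaspoon above 0.5 N).
It fails at once if a loose thing is moved or lifted more than 10 mm (distance of any of pot_green, pot_yellow, pot_red, cork_stand, slate_stand, saucer, cup, sugar_bowl, milk_jug, teaspoon from where it was at the start of the episode above 0.01 m).
It fails at once if the tool points down at another teapot or the slate stand: tool point within 25 mm of its axis and 20 to 80 mm above its top ((horizontal distance between the grasp point and pot_yellow_knob below 0.025 m and z of the grasp point in the frame of pot_yellow between 0.145 and 0.205 m and angle between the grasp point's own z axis and vertical above 2.3 rad) or (horizontal distance between the grasp point and pot_red_knob below 0.025 m and z of the grasp point in the frame of pot_red between 0.145 and 0.205 m and angle between the grasp point's own z axis and vertical above 2.3 rad) or (horizontal distance between the grasp point and slate_stand_top below 0.025 m and z of the grasp point in the frame of slate_stand between 0.03 and 0.09 m and angle between the grasp point's own z axis and vertical above 2.3 rad)).
It also fails if it takes over 51 s, if anything falls off the work surface, if the arm or the gripper's body presses on something with over 40 N, if the wrist force passes 120 N, or if a joint passes its speed limit or range.

ROBOT

A 6-joint arm with a two-finger parallel gripper is mounted at the origin on the work surface. World frame = base frame: x ahead of the robot, y to its left, z up, the work surface at z = 0. Lengths are in m, angles in rad, forces in N, time in s.
With the tool pointing down it reaches from about 0.275 to 1 m from the base axis. Payload 8.4 kg.
Tool frame: the origin (TCP) lies between the finger pads, 19 mm behind the fingertips; this is the grasp point; z points along the fingers, y is the line along which they close (so a half turn about z gives the same grasp; the last joint's range is limited). The gripper opens to 85 mm and grips with 20 to 120 N. Pads are 22 mm wide; open, the fingers measure 114 mm over their backs; the gripper's body (76 mm by 85 mm) begins 54 mm behind the grasp point. The pads swing forward as they close: fully open they stand 13 mm farther back than shut.
Start: joints at [-1.296, 0.353, 1.633, -0, 1.155, -0.002], TCP at [0.171, -0.601, 0.25] pointing down, gripper open.
Joint ranges: [-2.63, 2.63], [-0.92, 2.1], [0.06, 2.66], [-1.3, 4.44], [0, 2.69], [-3.02, 3.02]. Speed limits (rad/s): [2.22, 2.22, 2.79, 3.14, 3.14, 3.14].

INTERFACE

Orientations are given as a 3x3 rotation matrix whose columns are the frame's x, y, z axes.
In Python, from cell import manip gives the robot as it stands. The module is installed in compiled form; this text tells all that it offers.
- The arm moves only by the tool move_arm, never from a script. Its argument "series" is a list of rows, each an object with "delta_rot": the turn, a rotation vector about the tool's x, y, z in rad, a list of three; "dp": the shift along the tool's x, y, z in m, a list of three; "claw": the opening in per cent of the stroke, from 0 (shut) to 100 (fully open). In form: [{"delta_rot": [ax, ay, az], "dp": [x, y, z], "claw": claw}, ...]. A call has exactly 8 rows; each row is the pose to reach, as a shift and turn from the pose commanded when the call began, along the tool's axes at that moment; what a row does not reach only later rows make up. A row lasts 1/8 s, in which the tool goes at most 62.5 mm and 10.7 degrees, less where a joint would pass 70% of its speed; a pose out of reach is approached as far as the arm can. A call with a gripper value outside its range is refused whole. The fingers move at their own pace and stop on an object; "squeeze" is the grip in N (left out, the last holds). Time passes only in rows, so rows that repeat a pose let the fingers close, or fill a call up. It gives the time, the measured TCP pose, the force, the opening and the grip force at its end, in the units of the state.
- manip.observe(): the state, without advancing time (a new reading comes with each control period).
- manip.capture(name): name is "scene" or "top"; returns a dict with "frame" (420x560x3 uint8, red, green, blue), "depth" (420x560 float32, m along the optical axis (not along the pixel's ray), 0 where there is no reading), "fx", "fy", "cx", "cy" (pixels), "k1" (the pictures are not rectified: a ray, as slopes to the right and down, at radius r is drawn at 1 + k1 r^2 times it, then the intrinsics apply), "R" (3x3) and "t" (3): a world point X has camera coordinates R X + t. Camera axes: x right, y down, z forward; pixel columns grow to the right and rows downward; lengths in m; the calibration is good to about 2 mm. A picture is of the moment at which its call begins.
- manip.job_done(): hands the job in; it is judged then, once.
The state is a dict: "t": time; "joints": joint angles; "joint_velocities": joint speeds; "tau": joint torques, N m; "position": TCP position; "orientation": TCP orientation; "ft_force": force on the tool from outside, world axes, zero at the start; "wrist_torque": the same for the moment, N m; "opening": opening from 0.0 (shut) to 1.0 (fully open); "grasp_force": force on a finger pad.
Only numpy, scipy, OpenCV 4.12 (cv2) and the standard library are available. Lean on these libraries where they do the work, as an engineer would, in place of code of your own. Each camera call takes 0.05 s, during which the arm holds its last target. There are 200 camera calls.

## Working session

There is one attempt and no reset: what is moved stays moved. The work goes in short steps, Python scripts to look and compute and a tool call to move; the robot and the scene stay as the last step left them, time stands still between calls to the robot, and variables do not carry over. Pictures are saved under pics/ and viewed, at most 10 in all, crops included, and the job is handed in when it is done.

Besides the shell and the picture viewer there is one more tool, called after "Call:" in YAML: its name, and indented under it one key for each argument. move_arm: Moves the arm, as the interface text tells. Its arguments: {"type":"object","properties":{"series":{"type":"array","items":{"type":"object","properties":{"delta_rot":{"type":"array","items":{"type":"number"}},"dp":{"type":"array","items":{"type":"number"}},"claw":{"type":"number"}}}},"squeeze":{"type":"number"}},"required":["series"]}

```bash
mkdir -p pics
cat > h.py <<'E'
import numpy as np, cv2, pickle
from cell import manip
def grab(n,f):
    c=manip.capture(n); cv2.imwrite(f'pics/{f}.png',c['frame'][:,:,::-1]); pickle.dump(c,open(f'{f}.pkl','wb')); return c
def ray(c,u,v):
    K=np.array([[c['fx'],0,c['cx']],[0,c['fy'],c['cy']],[0,0,1]]);D=np.array([c['k1'],0,0,0,0])
    p=cv2.undistortPoints(np.array([[[u,v]]],float),K,D)[0,0]
    R=np.array(c['R']);t=np.array(c['t']); return -R.T@t, R.T@np.array([p[0],p[1],1])
def onz(c,u,v,z):
    o,d=ray(c,u,v); return o+d*(z-o[2])/d[2]
def ondepth(c,u,v):
    o,d=ray(c,u,v); return o+d*float(c['depth'][int(round(v)),int(round(u))])
E
python3 - <<'E'
from h import *
for n in('scene','top'):
    c=grab(n,n+'0'); print(n,-np.array(c['R']).T@c['t'],c['fx'],c['k1'])
s=manip.observe();print(s['t'],s['position'],s['orientation'],s['opening'])
E
```

```text
scene [ 1.65027891 -0.95855276  1.00421039] 511.28173268532515 -0.09578986588286016
top [ 0.43470946 -0.01395014  1.37815668] 426.79707954056295 0.027540052907058955
0.1 [ 0.17067609 -0.60082016  0.24934473] [[ 9.61953939e-01  2.73211499e-01 -3.08588827e-04]
 [ 2.73211672e-01 -9.61953204e-01  1.19005123e-03]
 [ 2.82876695e-05 -1.22908454e-03 -9.99999244e-01]] 1.0015724171497966
```

View pics/top0.png

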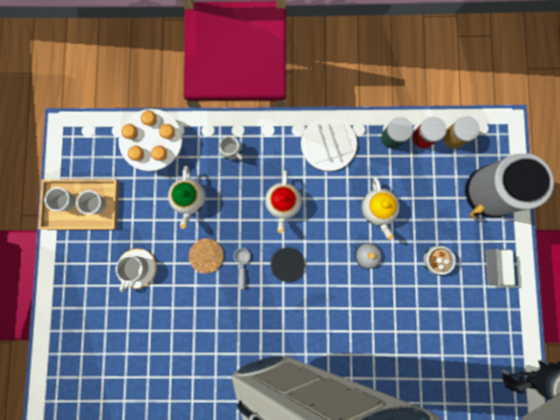

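View pics/scene0.png

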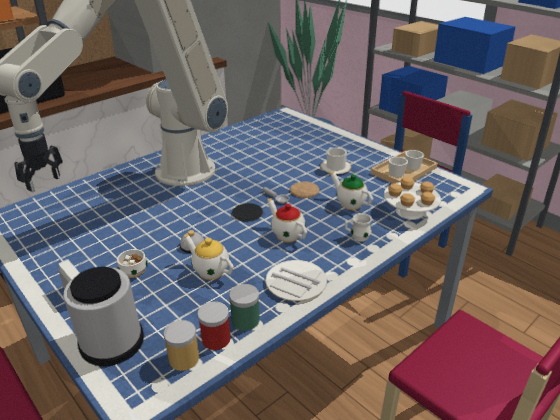

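The top view shows the bell at (369,256), green pot at (184,194), red at (283,199), yellow at (382,206), cork at (206,256), slate at (288,265) and spoon at (242,265). The scene view confirms this layout, with the bell at (190,240), the green knob at (353,178) and the cork at (305,190).

Run:
```python
from h import *
T=pickle.load(open('top0.pkl','rb'));S=pickle.load(open('scene0.pkl','rb'))
def blob(c,u,v,r,f,show=''):
    h=cv2.cvtColor(c['frame'],cv2.COLOR_RGB2HSV).astype(int)
    m=f(h[...,0],h[...,1],h[...,2]).astype(np.uint8)
    k=np.zeros_like(m);cv2.circle(k,(u,v),r,1,-1);m&=k
    n,l,st,ce=cv2.connectedComponentsWithStats(m); i=1+np.argmax(st[1:,4]); return ce[i],st[i]
G=lambda h,s,v:(h>45)&(h<85)&(s>120); R=lambda h,s,v:((h<8)|(h>172))&(s>150); Y=lambda h,s,v:(h>18)&(h<33)&(s>150)
C=lambda h,s,v:(h>5)&(h<22)&(s>60); K=lambda h,s,v:(v<60); B=lambda h,s,v:(h>12)&(h<30)&(s>90)
for n,f,u,v,r,z,c in[('green',G,184,194,20,.11,T),('red',R,283,199,20,.11,T),('yellow',Y,382,206,20,.11,T),('cork',C,206,256,25,.01,T),('slate',K,288,265,25,.01,T),('bell brass',B,369,256,8,.056,T),
  ('green s',G,352,183,22,.11,S),('cork s',C,305,190,22,.01,S),('bell s',B,190,236,14,.056,S)]:
    ce,st=blob(c,u,v,r,f); print(n,ce.round(1),st,'onz',onz(c,*ce,z).round(4),'depth',ondepth(c,*ce).round(4))
for n,u,v,c in[('bell',368,256,T),('spoon bowl',243,256,T),('spoon end',242,287,T),('cup',130,270,T)]: print(n,ondepth(c,u,v).round(3))
# heights: highest point near each pot / bell from top depth
for n,u,v,r in[('green',184,194,14),('red',283,199,14),('yellow',382,206,14),('bell',369,256,14)]:
    P=np.array([ondepth(T,a,b) for a in range(u-r,u+r) for b in range(v-r,v+r)]); q=P[P[:,2]>P[:,2].max()-.008]; print(n,P[:,2].max().round(4),q.mean(0).round(4),len(q))
for f,(u0,u1,v0,v1) in[('top',(335,415,185,275)),('scene',(150,250,205,285))]:
    c=T if f=='top' else S; im=c['frame'][v0:v1,u0:u1,::-1]; cv2.imwrite(f'pics/c_{f}.png',cv2.resize(im,None,fx=5,fy=5,interpolation=cv2.INTER_CUBIC))
a=cv2.imread('pics/c_top.png');b=cv2.imread('pics/c_scene.png')
b=cv2.resize(b,(400,320));a=cv2.resize(a,(400,450));o=np.zeros((450,800,3),np.uint8);o[:,:400]=a;o[:320,400:]=b;cv2.imwrite('pics/c.png',o)
```

```text
green [183.5 193.9] [172 183  24  23 415] onz [0.6356 0.2985 0.11  ] depth [0.6348 0.2972 0.1152]
red [282.8 198.7] [271 187  25  24 450] onz [ 0.6202 -0.001   0.11  ] depth [ 0.6181 -0.0011  0.1243]
yellow [382.7 205.1] [370 193  26  26 540] onz [ 0.6003 -0.2983  0.11  ] depth [ 0.5988 -0.2958  0.1216]
cork [205.9 255.6] [189 239  35  34 936] onz [0.4519 0.246  0.01  ] depth [0.4518 0.2456 0.0122]
slate [287.5 264.3] [272 249  31  32 782] onz [ 0.4242 -0.0147  0.01  ] depth [ 0.4242 -0.0147  0.0101]
bell brass [371.  255.2] [368 252   7   7  35] onz [ 0.4527 -0.2703  0.056 ] depth [ 0.4527 -0.27    0.0574]
green s [352.6 182.3] [342 174  21  15 204] onz [0.6632 0.2746 0.11  ] depth [0.6525 0.2881 0.1002]
cork s [304.2 189.5] [290 182  29  16 355] onz [0.4628 0.2356 0.01  ] depth [0.4575 0.2409 0.0056]
bell s [189.3 233.6] [184 231  10   7  37] onz [ 0.4638 -0.2832  0.056 ] depth [ 0.4543 -0.2778  0.0484]
bell [ 0.45  -0.263  0.049]
spoon bowl [0.451 0.128 0.003]
spoon end [0.354 0.129 0.018]
cup [0.407 0.485 0.017]
green 1.3782 [ 0.4347 -0.014   1.3782] 3
red 1.3782 [ 0.4347 -0.014   1.3782] 2
yellow 1.3782 [ 0.4347 -0.014   1.3782] 3
bell 0.0617 [ 0.4519 -0.271   0.0574] 25
```

View pics/c.png

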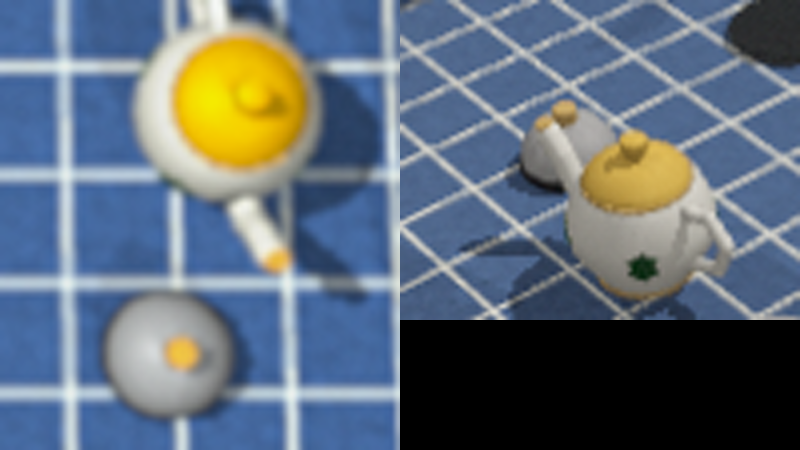

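The crop shows the plunger at top pixel (371,255). The yellow pot's spout tip is nearby at top (390,237), scene (187,236). I'll triangulate the spout and work out the move.

Run:
```python
from h import *
T=pickle.load(open('top0.pkl','rb'));S=pickle.load(open('scene0.pkl','rb'))
def tri(a,b):
    o1,d1=ray(T,*a);o2,d2=ray(S,*b);s=np.linalg.lstsq(np.c_[d1,-d2],o2-o1,rcond=None)[0]
    p,q=o1+s[0]*d1,o2+s[1]*d2; return ((p+q)/2).round(4),np.linalg.norm(p-q).round(4)
print('spout',tri((390.4,237.4),(187,236)),'plunger',tri((371,255.2),(191,231.5)))
print('knob y',tri((386,204),(208.5,240.5)),onz(T,386,204,.125))
s=manip.observe();R=np.array(s['orientation']);p=np.array(s['position'])
for z in(.25,.14):print(R.T@(np.array([.4527,-.2703,z])-p))
```

```text
spout (array([ 0.5072, -0.3206,  0.088 ]), np.float64(0.0064)) plunger (array([ 0.453 , -0.2705,  0.0526]), np.float64(0.0012))
knob y (array([ 0.6042, -0.3049,  0.1151]), np.float64(0.0048)) [ 0.60152819 -0.304589    0.125     ]
[ 3.61595998e-01 -2.40893552e-01 -3.48963376e-04]
[ 0.36159289 -0.24075835  0.10965095]
```

Call:
move_arm:
  series:
    - {"dp": [0.05, -0.033, 0], "delta_rot": [0, 0, 0.08], "claw": 0}
    - {"dp": [0.1, -0.067, 0], "delta_rot": [0, 0, 0.16], "claw": 0}
    - {"dp": [0.15, -0.1, 0], "delta_rot": [0, 0, 0.24], "claw": 0}
    - {"dp": [0.2, -0.134, 0], "delta_rot": [0, 0, 0.32], "claw": 0}
    - {"dp": [0.25, -0.167, 0], "delta_rot": [0, 0, 0.4], "claw": 0}
    - {"dp": [0.3, -0.2, 0], "delta_rot": [0, 0, 0.5], "claw": 0}
    - {"dp": [0.34, -0.227, 0], "delta_rot": [0, 0, 0.5], "claw": 0}
    - {"dp": [0.3615, -0.241, 0], "delta_rot": [0, 0, 0.5], "claw": 0}
  squeeze: 20

```text
t: 1.1
position: [0.4538, -0.2685, 0.2498]
orientation: [[0.976, -0.219, -0.0], [-0.219, -0.976, 0.0], [-0.0, -0.0, -1.0]]
ft_force: [-0.1, -0.0, 0.2]
opening: 0.004
grasp_force: 0.0
```

Call:
move_arm:
  series:
    - {"dp": [0, 0, 0.02], "delta_rot": [0, 0, 0], "claw": 0}
    - {"dp": [0, 0, 0.05], "delta_rot": [0, 0, 0], "claw": 0}
    - {"dp": [0, 0, 0.08], "delta_rot": [0, 0, 0], "claw": 0}
    - {"dp": [0, 0, 0.11], "delta_rot": [0, 0, 0], "claw": 0}
    - {"dp": [0, 0, 0.13], "delta_rot": [0, 0, 0], "claw": 0}
    - {"dp": [0, 0, 0.14], "delta_rot": [0, 0, 0], "claw": 0}
    - {"dp": [0, 0, 0.14], "delta_rot": [0, 0, 0], "claw": 0}
    - {"dp": [0, 0, 0.14], "delta_rot": [0, 0, 0], "claw": 0}

```text
t: 2.1
position: [0.4532, -0.2709, 0.1107]
orientation: [[0.975, -0.221, 0.001], [-0.221, -0.975, -0.001], [0.001, 0.0, -1.0]]
ft_force: [0.8, -1.0, -1.1]
opening: 0.001
grasp_force: 0.0
```

Run:
```python
from h import *
c=grab('scene','s1');s=manip.observe();print(s['t'],s['position'],s['ft_force'],s['opening'],s['joints']);print(np.array(s['orientation']).round(4))
cv2.imwrite('pics/s1c.png',cv2.resize(c['frame'][150:270,110:270,::-1],None,fx=4,fy=4,interpolation=cv2.INTER_CUBIC))
```

```text
2.15 [ 0.45319194 -0.27091201  0.11082922] [-0.19550784  0.1966567   0.62189204] 0.0010613743179701378 [-5.41625892e-01  3.84402943e-01  1.95548717e+00 -1.22196019e-05
  8.00280622e-01  1.25236948e+00]
[[ 9.752e-01 -2.213e-01  1.200e-03]
 [-2.213e-01 -9.752e-01 -7.000e-04]
 [ 1.300e-03  5.000e-04 -1.000e+00]]
```

View pics/s1c.png

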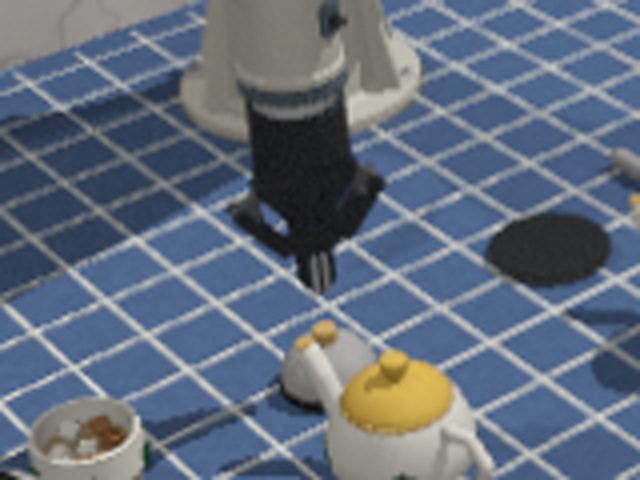

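The scene view shows the shut fingertips at crop (318,290), directly above the plunger at (324,328). The finger knuckles are clear of the yellow spout, so I'm pressing.

Call:
move_arm:
  series:
    - {"dp": [0, 0, 0.015], "delta_rot": [0, 0, 0], "claw": 0}
    - {"dp": [0, 0, 0.028], "delta_rot": [0, 0, 0], "claw": 0}
    - {"dp": [0, 0, 0.034], "delta_rot": [0, 0, 0], "claw": 0}
    - {"dp": [0, 0, 0.037], "delta_rot": [0, 0, 0], "claw": 0}
    - {"dp": [0, 0, 0.039], "delta_rot": [0, 0, 0], "claw": 0}
    - {"dp": [0, 0, 0.04], "delta_rot": [0, 0, 0], "claw": 0}
    - {"dp": [0, 0, 0.041], "delta_rot": [0, 0, 0], "claw": 0}
    - {"dp": [0, 0, 0.041], "delta_rot": [0, 0, 0], "claw": 0}

```text
t: 3.15
position: [0.4526, -0.2705, 0.0691]
orientation: [[0.975, -0.221, -0.0], [-0.221, -0.975, 0.0], [-0.0, -0.0, -1.0]]
ft_force: [-2.3, 1.7, 4.8]
opening: 0.0
grasp_force: 1.9
```

Run:
```python
from h import *
for i in range(3):
    if i==0: c=grab('scene','s2')
    else: manip.capture('scene')
    s=manip.observe();print(s['t'],s['position'],s['ft_force'])
cv2.imwrite('pics/s2c.png',cv2.resize(c['frame'][190:270,140:250,::-1],None,fx=6,fy=6,interpolation=cv2.INTER_CUBIC))
```

```text
3.2 [ 0.45264168 -0.27054463  0.06911992] [-1.20316611  1.40789138  3.44308843]
3.25 [ 0.45262709 -0.27057118  0.06909211] [-3.55510751  1.70726141  4.03677711]
3.3 [ 0.45259946 -0.27053733  0.06906701] [-2.24175243  1.50439407  3.54361449]
```

View pics/s2c.png

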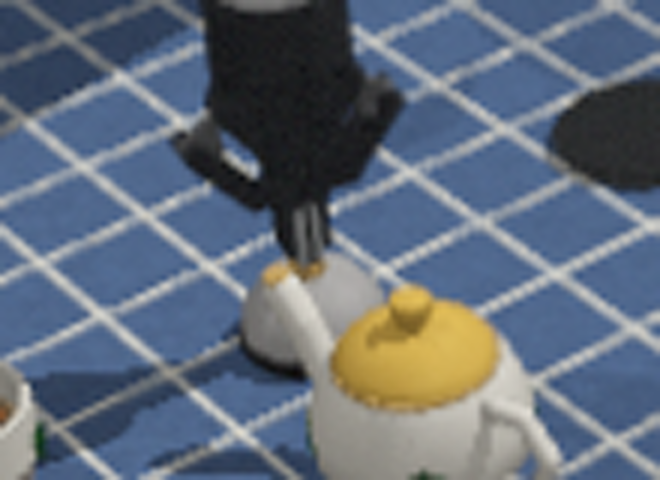

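The picture shows the fingertips on the brass plunger at crop (310,265), and the force is about 4 N. I'll press 2 mm further to be sure, then release and rise.

Call:
move_arm:
  series:
    - {"dp": [0, 0, 0.001], "delta_rot": [0, 0, 0], "claw": 0}
    - {"dp": [0, 0, 0.002], "delta_rot": [0, 0, 0], "claw": 0}
    - {"dp": [0, 0, 0.002], "delta_rot": [0, 0, 0], "claw": 0}
    - {"dp": [0, 0, 0.002], "delta_rot": [0, 0, 0], "claw": 0}
    - {"dp": [0, 0, 0.002], "delta_rot": [0, 0, 0], "claw": 0}
    - {"dp": [0, 0, 0.002], "delta_rot": [0, 0, 0], "claw": 0}
    - {"dp": [0, 0, 0.002], "delta_rot": [0, 0, 0], "claw": 0}
    - {"dp": [0, 0, 0.002], "delta_rot": [0, 0, 0], "claw": 0}

```text
t: 4.3
position: [0.4528, -0.2706, 0.0684]
orientation: [[0.975, -0.221, 0.0], [-0.221, -0.975, -0.0], [0.0, 0.0, -1.0]]
ft_force: [-7.4, 4.5, 22.9]
opening: -0.002
grasp_force: 11.7
```

Call:
move_arm:
  series:
    - {"dp": [0, 0, -0.01], "delta_rot": [0, 0, 0], "claw": 0}
    - {"dp": [0, 0, -0.04], "delta_rot": [0, 0, 0], "claw": 0}
    - {"dp": [0, 0, -0.08], "delta_rot": [0, 0, 0], "claw": 0}
    - {"dp": [0, 0, -0.12], "delta_rot": [0, 0, 0], "claw": 0}
    - {"dp": [0, 0, -0.16], "delta_rot": [0, 0, 0], "claw": 0}
    - {"dp": [0, 0, -0.19], "delta_rot": [0, 0, 0], "claw": 0}
    - {"dp": [0, 0, -0.203], "delta_rot": [0, 0, 0], "claw": 0}
    - {"dp": [0, 0, -0.203], "delta_rot": [0, 0, 0], "claw": 0}

```text
t: 5.3
position: [0.4531, -0.2708, 0.2702]
orientation: [[0.975, -0.221, 0.001], [-0.221, -0.975, -0.001], [0.001, 0.0, -1.0]]
ft_force: [0.0, -0.2, -0.1]
opening: 0.001
grasp_force: 0.0
```

Run:
```python
from h import *
T=pickle.load(open('top0.pkl','rb'))
s=manip.observe();R=np.array(s['orientation']);p=np.array(s['position']);print(s['t'],p,s['ft_force'],s['joints'])
cv2.imwrite('pics/g.png',cv2.resize(T['frame'][170:280,155:235,::-1],None,fx=5,fy=5,interpolation=cv2.INTER_CUBIC))
k=np.array([.638,.302,.27]);print(R.T@(k-p), R.T@(np.array([.5,.05,.27])-p))
```

```text
5.3 [ 0.45307798 -0.27083335  0.27021153] [ 0.04679752 -0.24866706 -0.14095683] [-5.41628226e-01  1.80684302e-01  1.81871698e+00  2.39196139e-05
  1.14068788e+00  1.25234714e+00]
[ 5.35438517e-02 -5.99555921e-01  1.85079369e-05] [-2.52554389e-02 -3.23261383e-01  2.98061809e-05]
```

View pics/g.png

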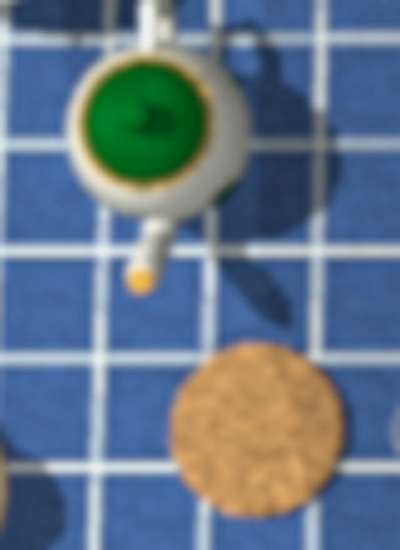

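The plunger bottomed at 23 N, so the bell is rung. The crop shows the green lid at (146,120) and the cork at (257,428). Lid and body estimates agree on a knob axis near (0.638, 0.302), so I'm moving there high.

Call:
move_arm:
  series:
    - {"dp": [0.003, -0.03, 0], "delta_rot": [0, 0, 0], "claw": 0}
    - {"dp": [0.007, -0.08, 0], "delta_rot": [0, 0, 0], "claw": 0}
    - {"dp": [0.0115, -0.13, 0], "delta_rot": [0, 0, 0], "claw": 0}
    - {"dp": [0.016, -0.18, 0], "delta_rot": [0, 0, 0], "claw": 0}
    - {"dp": [0.0205, -0.23, 0], "delta_rot": [0, 0, 0], "claw": 0}
    - {"dp": [0.025, -0.28, 0], "delta_rot": [0, 0, 0], "claw": 0}
    - {"dp": [0.0295, -0.33, 0], "delta_rot": [0, 0, 0], "claw": 0}
    - {"dp": [0.0335, -0.375, 0], "delta_rot": [0, 0, 0], "claw": 0}

```text
t: 6.3
position: [0.5681, 0.0894, 0.2679]
orientation: [[0.975, -0.221, -0.002], [-0.221, -0.975, -0.0], [-0.002, 0.001, -1.0]]
ft_force: [1.2, -1.0, 1.0]
opening: 0.003
grasp_force: 0.0
```

Call:
move_arm:
  series:
    - {"dp": [0.0045, -0.05, 0], "delta_rot": [0, 0, 0], "claw": 0}
    - {"dp": [0.009, -0.1, 0], "delta_rot": [0, 0, 0], "claw": 0}
    - {"dp": [0.0135, -0.15, 0], "delta_rot": [0, 0, 0], "claw": 0}
    - {"dp": [0.018, -0.2, 0], "delta_rot": [0, 0, 0], "claw": 0}
    - {"dp": [0.02, -0.2245, 0], "delta_rot": [0, 0, 0], "claw": 0}
    - {"dp": [0.02, -0.2245, 0.02], "delta_rot": [0, 0, 0], "claw": 0}
    - {"dp": [0.02, -0.2245, 0.04], "delta_rot": [0, 0, 0], "claw": 0}
    - {"dp": [0.02, -0.2245, 0.05], "delta_rot": [0, 0, 0], "claw": 0}

```text
t: 7.3
position: [0.6363, 0.3004, 0.2169]
orientation: [[0.975, -0.222, -0.004], [-0.222, -0.975, -0.002], [-0.003, 0.003, -1.0]]
ft_force: [-0.2, -0.3, 0.2]
opening: -0.001
grasp_force: 0.0
```

Run:
```python
from h import *
c=grab('scene','s3');s=manip.observe();R=np.array(s['orientation']);p=np.array(s['position']);print(s['t'],p,s['joints'])
K=np.array([[c['fx'],0,c['cx']],[0,c['fy'],c['cy']],[0,0,1]]);cR=np.array(c['R'])
for X in(p+.019*R[:,2],[.638,.302,.125]):print(cv2.projectPoints(np.array([X]),cv2.Rodrigues(cR)[0],np.array(c['t']),K,np.array([c['k1'],0,0,0.]))[0].ravel())
print(R.T@(np.array([.638,.302,.172])-p))
cv2.imwrite('pics/s3c.png',cv2.resize(c['frame'][110:230,270:430,::-1],None,fx=5,fy=5,interpolation=cv2.INTER_CUBIC))
```

```text
7.35 [0.63619904 0.30046669 0.21639709] [ 4.39164909e-01  5.05366918e-01  1.47544751e+00 -1.57806990e-04
  1.16528831e+00  2.23426892e+00]
[353.14203513 155.18383089]
[352.49278134 173.43291653]
[ 0.00156869 -0.00202376  0.04438626]
```

View pics/s3c.png

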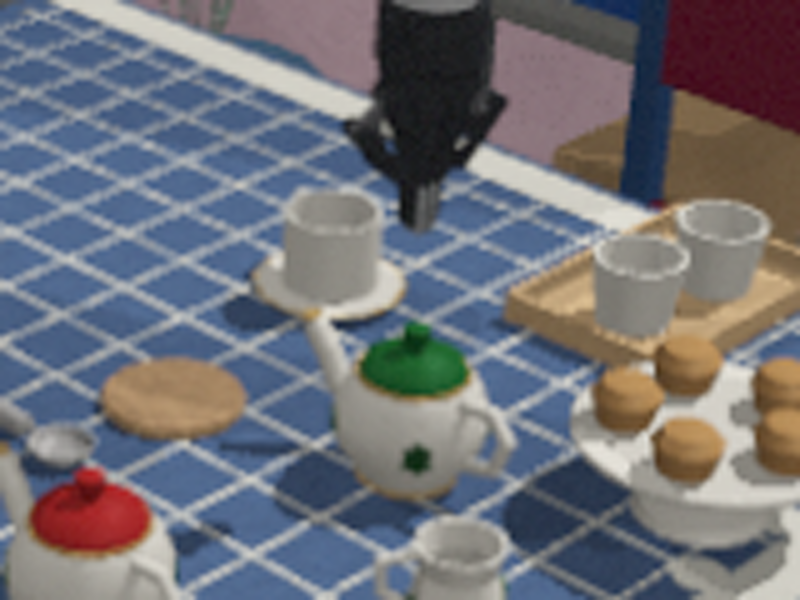

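The tip is at crop (418,230), straight above the green knob top at (417,322). Both sit about 1 px from their projected positions, so the estimate holds. Descending, then dwelling.

Call:
move_arm:
  series:
    - {"dp": [0.001, -0.001, 0.015], "delta_rot": [0, 0, 0], "claw": 0}
    - {"dp": [0.001, -0.001, 0.03], "delta_rot": [0, 0, 0], "claw": 0}
    - {"dp": [0.001, -0.001, 0.04], "delta_rot": [0, 0, 0], "claw": 0}
    - {"dp": [0.001, -0.001, 0.046], "delta_rot": [0, 0, 0], "claw": 0}
    - {"dp": [0.001, -0.001, 0.046], "delta_rot": [0, 0, 0], "claw": 0}
    - {"dp": [0.001, -0.001, 0.046], "delta_rot": [0, 0, 0], "claw": 0}
    - {"dp": [0.001, -0.001, 0.046], "delta_rot": [0, 0, 0], "claw": 0}
    - {"dp": [0.001, -0.001, 0.046], "delta_rot": [0, 0, 0], "claw": 0}

```text
t: 8.35
position: [0.6389, 0.303, 0.1744]
orientation: [[0.975, -0.221, 0.001], [-0.221, -0.975, 0.0], [0.0, -0.0, -1.0]]
ft_force: [-0.0, 0.4, -0.4]
opening: 0.001
grasp_force: 0.0
```

Call:
move_arm:
  series:
    - {"dp": [0, 0, 0], "delta_rot": [0, 0, 0], "claw": 0}
    - {"dp": [0, 0, 0], "delta_rot": [0, 0, 0], "claw": 0}
    - {"dp": [0, 0, 0], "delta_rot": [0, 0, 0], "claw": 0}
    - {"dp": [0, 0, 0], "delta_rot": [0, 0, 0], "claw": 0}
    - {"dp": [0, 0, 0], "delta_rot": [0, 0, 0], "claw": 0}
    - {"dp": [0, 0, 0], "delta_rot": [0, 0, 0], "claw": 0}
    - {"dp": [0, 0, 0], "delta_rot": [0, 0, 0], "claw": 0}
    - {"dp": [0, 0, 0], "delta_rot": [0, 0, 0], "claw": 0}

```text
t: 9.35
position: [0.6388, 0.3029, 0.174]
orientation: [[0.975, -0.221, 0.0], [-0.221, -0.975, 0.0], [-0.0, -0.0, -1.0]]
ft_force: [-0.5, 0.2, -0.2]
opening: 0.003
grasp_force: 0.0
```

Call:
move_arm:
  series:
    - {"dp": [0, 0, 0], "delta_rot": [0, 0, 0], "claw": 0}
    - {"dp": [0, 0, 0], "delta_rot": [0, 0, 0], "claw": 0}
    - {"dp": [0, 0, 0], "delta_rot": [0, 0, 0], "claw": 0}
    - {"dp": [0, 0, 0], "delta_rot": [0, 0, 0], "claw": 0}
    - {"dp": [0, 0, 0], "delta_rot": [0, 0, 0], "claw": 0}
    - {"dp": [0, 0, 0], "delta_rot": [0, 0, 0], "claw": 0}
    - {"dp": [0, 0, 0], "delta_rot": [0, 0, 0], "claw": 0}
    - {"dp": [0, 0, 0], "delta_rot": [0, 0, 0], "claw": 0}

```text
t: 10.35
position: [0.6387, 0.303, 0.174]
orientation: [[0.975, -0.221, -0.0], [-0.221, -0.975, -0.0], [-0.0, 0.0, -1.0]]
ft_force: [-0.2, 0.1, -0.1]
opening: -0.003
grasp_force: 0.0
```

Run:
```python
from h import *
c=grab('scene','s4');s=manip.observe();R=np.array(s['orientation']);p=np.array(s['position']);print(s['t'],p,s['ft_force'])
print(R.T@(np.array([.452,.246,.26])-p))
cv2.imwrite('pics/s4c.png',cv2.resize(c['frame'][110:230,270:430,::-1],None,fx=5,fy=5,interpolation=cv2.INTER_CUBIC))
```

```text
10.4 [0.6387412  0.30292653 0.17396506] [0.04059059 0.30534112 0.86850392]
[-0.16950905  0.09685478 -0.08602761]
```

View pics/s4c.png

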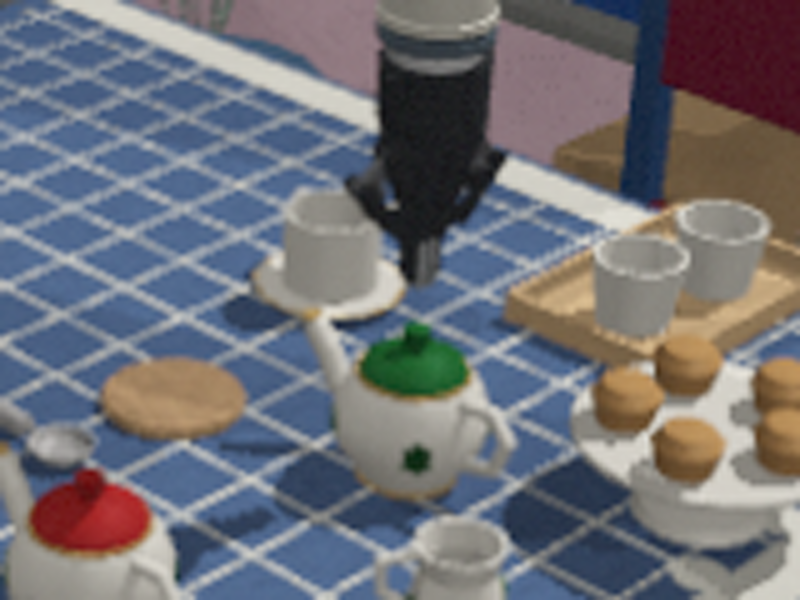

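The tip at crop (420,280) hovers about 3 cm above the green knob at (417,325), and held there for over 2 s. Now I rise and go to the cork.

Call:
move_arm:
  series:
    - {"dp": [0, 0, -0.03], "delta_rot": [0, 0, 0], "claw": 0}
    - {"dp": [0, 0, -0.07], "delta_rot": [0, 0, 0], "claw": 0}
    - {"dp": [-0.02, 0.011, -0.086], "delta_rot": [0, 0, 0], "claw": 0}
    - {"dp": [-0.06, 0.034, -0.086], "delta_rot": [0, 0, 0], "claw": 0}
    - {"dp": [-0.1, 0.057, -0.086], "delta_rot": [0, 0, 0], "claw": 0}
    - {"dp": [-0.14, 0.08, -0.086], "delta_rot": [0, 0, 0], "claw": 0}
    - {"dp": [-0.1695, 0.097, -0.086], "delta_rot": [0, 0, 0], "claw": 0}
    - {"dp": [-0.1695, 0.097, -0.086], "delta_rot": [0, 0, 0], "claw": 0}

```text
t: 11.4
position: [0.4501, 0.2452, 0.2603]
orientation: [[0.975, -0.221, -0.0], [-0.221, -0.975, -0.0], [-0.0, 0.0, -1.0]]
ft_force: [0.6, 0.9, 0.3]
opening: 0.002
grasp_force: 0.0
```

Call:
move_arm:
  series:
    - {"dp": [0, 0, 0.02], "delta_rot": [0, 0, 0], "claw": 0}
    - {"dp": [0, 0, 0.06], "delta_rot": [0, 0, 0], "claw": 0}
    - {"dp": [0, 0, 0.1], "delta_rot": [0, 0, 0], "claw": 0}
    - {"dp": [0, 0, 0.14], "delta_rot": [0, 0, 0], "claw": 0}
    - {"dp": [0, 0, 0.17], "delta_rot": [0, 0, 0], "claw": 0}
    - {"dp": [0, 0, 0.19], "delta_rot": [0, 0, 0], "claw": 0}
    - {"dp": [0, 0, 0.2], "delta_rot": [0, 0, 0], "claw": 0}
    - {"dp": [0, 0, 0.2], "delta_rot": [0, 0, 0], "claw": 0}

```text
t: 12.4
position: [0.4523, 0.2459, 0.0596]
orientation: [[0.975, -0.221, -0.001], [-0.221, -0.975, -0.0], [-0.0, 0.0, -1.0]]
ft_force: [0.4, -0.7, 0.2]
opening: 0.002
grasp_force: 0.0
```

Call:
move_arm:
  series:
    - {"dp": [0, 0, 0], "delta_rot": [0, 0, 0], "claw": 0}
    - {"dp": [0, 0, 0], "delta_rot": [0, 0, 0], "claw": 0}
    - {"dp": [0, 0, 0], "delta_rot": [0, 0, 0], "claw": 0}
    - {"dp": [0, 0, 0], "delta_rot": [0, 0, 0], "claw": 0}
    - {"dp": [0, 0, 0], "delta_rot": [0, 0, 0], "claw": 0}
    - {"dp": [0, 0, 0], "delta_rot": [0, 0, 0], "claw": 0}
    - {"dp": [0, 0, 0], "delta_rot": [0, 0, 0], "claw": 0}
    - {"dp": [0, 0, 0], "delta_rot": [0, 0, 0], "claw": 0}

```text
t: 13.4
position: [0.452, 0.2459, 0.06]
orientation: [[0.975, -0.221, -0.0], [-0.221, -0.975, -0.0], [-0.0, 0.0, -1.0]]
ft_force: [0.7, 0.4, 0.4]
opening: -0.001
grasp_force: 0.0
```

Call:
move_arm:
  series:
    - {"dp": [0, 0, 0], "delta_rot": [0, 0, 0], "claw": 0}
    - {"dp": [0, 0, 0], "delta_rot": [0, 0, 0], "claw": 0}
    - {"dp": [0, 0, 0], "delta_rot": [0, 0, 0], "claw": 0}
    - {"dp": [0, 0, 0], "delta_rot": [0, 0, 0], "claw": 0}
    - {"dp": [0, 0, 0], "delta_rot": [0, 0, 0], "claw": 0}
    - {"dp": [0, 0, 0], "delta_rot": [0, 0, 0], "claw": 0}
    - {"dp": [0, 0, 0], "delta_rot": [0, 0, 0], "claw": 0}
    - {"dp": [0, 0, 0], "delta_rot": [0, 0, 0], "claw": 0}

```text
t: 14.4
position: [0.452, 0.2459, 0.06]
orientation: [[0.975, -0.221, -0.0], [-0.221, -0.975, -0.0], [-0.0, 0.0, -1.0]]
ft_force: [-0.1, 0.5, -0.1]
opening: -0.003
grasp_force: 0.0
```

Run:
```python
from h import *
c=grab('scene','s5');s=manip.observe();print(s['t'],s['position'],s['ft_force'])
cv2.imwrite('pics/s5c.png',cv2.resize(c['frame'][110:260,170:370,::-1],None,fx=4,fy=4,interpolation=cv2.INTER_CUBIC))
```

```text
14.45 [0.4519756  0.24587573 0.05997663] [ 0.48368237 -0.36693503 -1.07540814]
```

View pics/s5c.png

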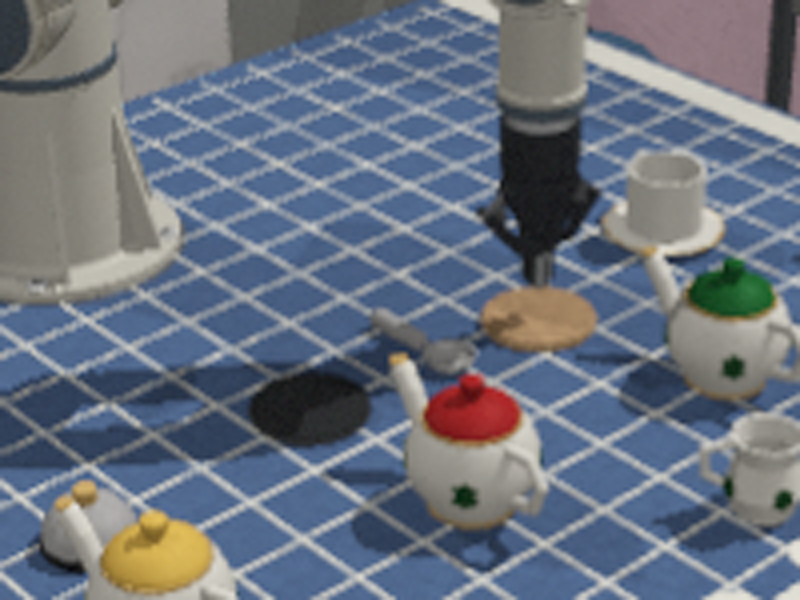

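The tip at crop (540,282) is centred about 3 cm above the cork at (539,317). The plunger at (84,490) is up again and nothing has shifted. Handing in.

```bash
python3 -c "
from cell import manip
print(manip.job_done())"
```

```text
the job is handed in; nothing more can be done
None
```

I rang the bell, pointed at the green teapot's knob for over 2 s, and handed the job in with the tool still pointing down at the cork stand; the last picture shows nothing shifted, but the hand-in call returned no verdict.

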